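# Open the tea caddy one-handed in its counter rack

### The arm

A 7-joint arm with a two-finger parallel gripper is mounted at the origin on the work surface. World frame = base frame: x ahead of the robot, y to its left, z up, the work surface at z = 0. Lengths are in m, angles in rad, forces in N, time in s.
With the tool pointing down it reaches from about 0.425 to 0.875 m from the base axis. Payload 4.7 kg.
Tool frame: the origin (TCP) lies at the very end of the fingers, on their centre line; the grasp point (between the pads) lies 19 mm behind it (grip_point_offset is the distance from the TCP to the grasp point, in m); x points along the fingers, z is the direction in which the jaws open and shut, and the axes are right-handed (so a half turn about x gives the same grasp; the last joint's range is limited). The gripper opens to 87 mm and grips with 3 to 60 N. Pads are 19 mm wide; open, the fingers measure 117 mm over their backs; the gripper's body (75 mm by 190 mm) begins 51 mm behind the grasp point.
Start: joints at [-1.179, 0.321, -0.07, 1.45, 0.023, 1.371, -0.057], TCP at [0.24, 0.604, 0.223] pointing down, gripper open.
Joint ranges: [-2.86, 2.86], [-0.3, 2.09], [-1.38, 1.24], [0.06, 2.45], [-1.56, 4.7], [0.09, 2.05], [-2.69, 2.69]. Speed limits (rad/s): [2.57, 2.57, 3.14, 3.14, 3.14, 3.14, 3.14].

### API

Orientations are given as a rotation vector (axis times angle).
In Python, from bench import get_state, get_image, calibration, close_job, grip_point_offset gives the robot as it stands.
- The arm moves only by the tool play_rows, never from a script. Its argument "targets" is a list of rows, each an object with "claw": the closure, from 0 (fully open) to 1 (shut); "linear": the shift along the tool's x, y, z as a fraction of full scale, a list of three; "rotation": the turn, a rotation vector about the tool's x, y, z as a fraction of full scale, a list of three. In form: [{"claw": claw, "linear": [x, y, z], "rotation": [wx, wy, wz]}, ...]. A call has 1 to 10 rows; each row shifts and turns the pose as measured when the row begins, along the tool's axes as they then stand; what a row does not reach is not made up. Full scale, the value 1, is 2.5 cm for a shift and 90 degrees for a turn. A row lasts 1/12 s, in which the tool goes at most 41.7 mm and 7.16 degrees, less where a joint would pass 70% of its speed; a pose out of reach is approached as far as the arm can. A call with a number of a shift or a turn outside -1 to 1 is refused whole. A call with a gripper value outside its range is refused whole. The fingers move at their own pace and stop on an object; "newtons" is the grip in N (left out, the last holds). Time passes only in rows, so rows that do not move let the fingers close. It gives the time, the measured TCP pose, the force and the opening at its end, in the units of the state.
- get_state(): the state, without advancing time (a new reading comes with each control period).
- get_image(name): name is "scene" or "top"; returns the picture (480x640x3 uint8, blue, green, red); there is no depth.
- calibration(name): a dict with "fx", "fy", "cx", "cy" (pixels), "dist_coeffs" ([k1, k2, p1, p2, k3] as OpenCV has them; the pictures are not rectified), "rvec" (rotation vector, rad) and "tvec" (3), from world to camera coordinates, as OpenCV has them. Camera axes: x right, y down, z forward; pixel columns grow to the right and rows downward; lengths in m; the calibration is good to about 2 mm. A picture is of the moment at which its call begins. calibration takes no time and is no camera call.
- close_job(): hands the job in, once; it reports no verdict.
The state is a dict: "time": time; "joint_positions": joint angles; "qd": joint speeds; "joint_torque": joint torques, N m; "position": TCP position; "tool_rot": TCP orientation; "ft_force": force on the tool from outside, world axes, zero at the start; "torque": the same for the moment, N m; "grip_width": opening from 0.0 (shut) to 1.0 (fully open).
Only numpy, scipy, OpenCV 4.12 (cv2) and the standard library are available. Lean on these libraries where they do the work, as an engineer would, in place of code of your own. Each camera call takes 0.05 s, during which the arm holds its last target. There are 200 camera calls.

### The job

Put the loose tea caddy out for the guests: slide it, upright and with its lid on, fully home into the empty counter rack, its foot plate under the two lips, so that the rack holds it down. Then draw its tight lid straight up and off, leaving the base home in the rack, and stand the lid open side down on the small wooden board without dropping it. Leave the other caddy, the cream jug and the cup where they are.

Things in the scene. Friction and masses are not known exactly. Their poses are not given: they have to be found in the camera images.
- caddy_mid (a point): Base of the loose tea caddy, a square steel tin of about 0.42 kg standing on the counter; all four sides alike. Point: on its middle axis, 22 mm above its underside; z up, x and y square to the sides. Foot plate 78 x 78 x 4 mm, standing out 8 mm all round; body 62 x 62 mm from there up to a shoulder 40 mm above the underside.
- caddy_neck (a point): Centre of the mouth of the base's neck, 106 mm above the underside, hidden under the lid: a hollow neck 56 x 56 mm above the shoulder, full of tea sachets. A sprung silicone seal near its top grips the lid's inside over the first 52 mm of the draw: pulling it off takes about 8 to 12 N, more than the base weighs, so a caddy lifted by its lid comes up whole.
- lid_mid (a point): Lid of the loose caddy: plain square steel cap, 62 x 62 mm outside, 72 mm high, walls 2 mm, open below, 0.11 kg. Point: its centre, 36 mm below the top and above the rim; z up to the closed top, x and y square to its sides. At the start fully on, rim on the shoulder, this point 76 mm and the top 112 mm above the counter. Clear of the neck when raised by 66 mm.
- lid: The same lid as a body; its origin is the point lid_mid.
- rack_home (a point): Empty rack: two fixed folded steel runners on the counter. Point: on the counter, where the middle of the caddy's underside is when home; x along the runners, the way the caddy slides in (roughly away from the robot), z up. 82 mm between runners; lips from x = -30 to 44 mm, underside 8.5 and top 11.5 mm up, 67 mm apart. A back stop 20 mm high at x = 40 mm meets the foot plate at home.
- rack_mouth (a point): Mouth of the empty rack, on the counter, 61 mm before its home point (at home's x = -61 mm), facing the robot. From here flared guides 11.5 mm high lead in; they open to about 97 mm. The foot plate slides flat on the counter between them and under the lips. Drawn up, the base rises about 4 mm until its foot plate meets the lips, which hold it.
- board: Small flat wooden board lying fixed on the counter, 150 x 150 mm, 8 mm thick; origin at the centre of its underside, on the counter; x and y along its edges. The lid goes on it.
- spare_caddy: Bystander: a second, closed caddy of the same shape and size (112 mm high) that stands home in the second rack beside the empty one. Origin at the centre of its underside.
- creamer: Bystander: white porcelain cream jug, 72 mm across, 100 mm high, handle on +y (reaching 56 mm out), spout on -y; origin at the centre of its underside.
- cup: Bystander: white porcelain cup with a handle, 80 mm across, 65 mm high; origin at the centre of its underside.
Mind the look-alikes: they are no part of the job. Of the things that look like the board, take the one that is farthest from the robot's base at the start. What is shaped like the lid but black or orange is not meant.

How it is judged:
On the way, in this order (a step that is already met when the one before it is completed fails the run):
1. the caddy is fully home in the empty rack (within 6 mm along it), upright, its foot under the lips, its lid still on (x of caddy_mid in the frame of rack_home between -0.006 and 0.006 m and y of caddy_mid in the frame of rack_home between -0.006 and 0.006 m and height (world z) of caddy_mid below 0.0285 m and angle between caddy_mid's own z axis and vertical below 0.1 rad and distance between lid_mid and caddy_mid below 0.064 m), for 0.2 s.
2. the lid is drawn up clear of the neck while the rack keeps the base home (z of lid_mid in the frame of caddy_mid above 0.12 m and x of caddy_mid in the frame of rack_home above -0.008 m and height (world z) of caddy_mid below 0.0285 m), for 0.05 s.
At the end, for the whole second after the job is handed in: The lid stands at rest on the board, open side down and upright (within 0.1 rad), its centre within 45 mm of the board's centre along each of the board's edges; the base stands upright on the counter, home in the rack (within 8 mm along it and 6 mm across) (x of lid_mid in the frame of board between -0.045 and 0.045 m and y of lid_mid in the frame of board between -0.045 and 0.045 m and height (world z) of lid_mid between 0.04 and 0.048 m and angle between lid_mid's own z axis and vertical below 0.1 rad and linear speed of lid below 0.02 m/s and x of caddy_mid in the frame of rack_home between -0.008 and 0.006 m and y of caddy_mid in the frame of rack_home between -0.006 and 0.006 m and height (world z) of caddy_mid below 0.025 m and angle between caddy_mid's own z axis and vertical below 0.06 rad); the robot touches nothing.
It fails at once if the caddy is tipped by more than 0.35 rad (angle between caddy_mid's own z axis and vertical above 0.35 rad).
It fails at once if the lid is dropped (moves faster than 0.5 m/s with no finger on it) (linear speed of lid above 0.5 m/s and contact force between the fingers and lid below 0.05 N).
It fails at once if the other caddy is moved by more than 15 mm (distance of spare_caddy from where it was at the start of the episode above 0.015 m).
It fails at once if the cream jug is moved by more than 20 mm (distance of creamer from where it was at the start of the episode above 0.02 m).
It fails at once if the cup is moved by more than 20 mm (distance of cup from where it was at the start of the episode above 0.02 m).
It also fails if it takes over 51 s, if anything falls off the work surface, if the arm or the gripper's body presses on something with over 40 N, if the wrist force passes 120 N, or if a joint passes its speed limit or range.

## Working session

There is one attempt and no reset: what is moved stays moved. The work goes in short steps, Python scripts to look and compute and a tool call to move; the robot and the scene stay as the last step left them, time stands still between calls to the robot, and variables do not carry over. Pictures are saved under pics/ and viewed, about 8 in all and at most 12, crops included, and the job is handed in when it is done.

Besides the shell and the picture viewer there is one more tool, called after "Call:" as name(argument=value, ...) on one line, values as JSON. play_rows: Moves the arm, as the interface text tells. Shift numbers are shares of 2.5 cm and turn numbers shares of 90 degrees, none past 1 either way. Its arguments: {"type":"object","properties":{"targets":{"type":"array"},"newtons":{"type":"number"}},"required":["targets"]}

```bash
mkdir -p pics; ls
python3 - <<'E'
from bench import *
import cv2
print(get_state(), grip_point_offset)
for n in("scene","top"):
    cv2.imwrite(f"pics/{n}0.png",get_image(n)); print(n,calibration(n))
E
```

```text
pics
{'time': 0.0, 'joint_positions': array([-1.17887149,  0.32182332, -0.0700683 ,  1.45169889,  0.02262397,
        1.37078408, -0.05691662]), 'qd': array([ 7.98247775e-04,  5.52637630e-04, -1.04161016e-03, -7.05286260e-04,
       -6.37575958e-04,  9.96828160e-05,  6.18237646e-04]), 'joint_torque': array([ 2.70492337e-04, -4.91297328e+01, -4.03658794e-01, -3.12519264e+01,
       -6.37376332e-02,  4.42310655e-02,  1.81386049e-04]), 'position': array([0.23964217, 0.60360841, 0.22144919]), 'tool_rot': array([-0.92772476,  1.36613745,  0.92576851]), 'ft_force': array([ 0.00403077, -0.088741  ,  0.63586384]), 'torque': array([ 0.01619649,  0.01336528, -0.01111073]), 'grip_width': 1.004340883645848} 0.0187
scene {'fx': 562.5501632921271, 'fy': 562.5501632921271, 'cx': 325.76866551522085, 'cy': 232.41711884779988, 'dist_coeffs': array([-0.16034837,  0.        ,  0.        ,  0.        ,  0.        ]), 'rvec': array([ 1.61655834,  1.77761489, -0.82218281]), 'tvec': array([ 0.03894697, -0.22532869,  1.55855934])}
top {'fx': 441.83170154355656, 'fy': 441.83170154355656, 'cx': 321.1971872231812, 'cy': 242.02064536676514, 'dist_coeffs': array([-0.10892063,  0.        ,  0.        ,  0.        ,  0.        ]), 'rvec': array([ 2.11802053, -2.12698924,  0.19412273]), 'tvec': array([-0.00554972,  0.47130944,  0.88016743])}
```

View pics/scene0.png

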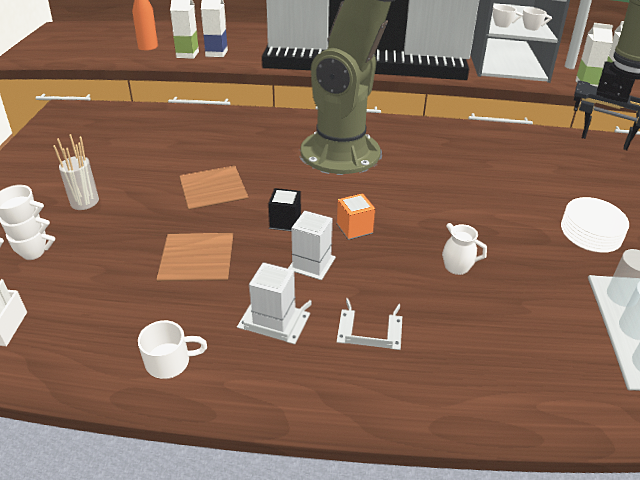

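View pics/top0.png

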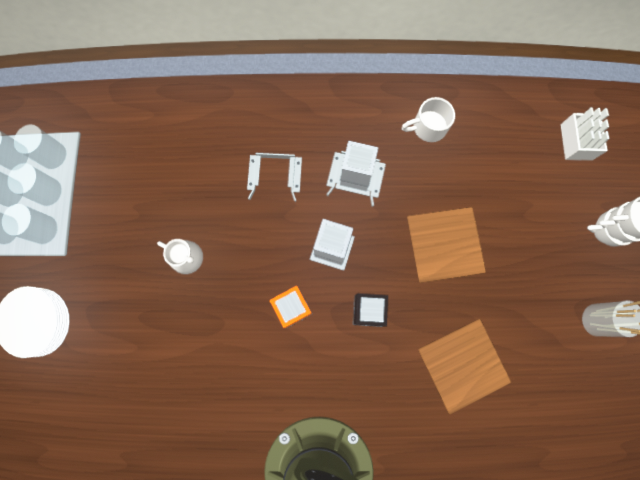

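The scene view shows the loose caddy at (312,245) and the empty rack at (370,328). The top view shows the caddy at (333,245), rack at (275,172), and the far board at (447,244). The spare caddy is at (357,170), the jug at (182,255). I'll take an enlarged crop next.

Run:
```python
import cv2
a=cv2.imread("pics/top0.png")[140:285,235:400]; cv2.imwrite("pics/c1.png",cv2.resize(a,None,fx=4,fy=4,interpolation=2))
a=cv2.imread("pics/scene0.png")[180:360,230:420]; cv2.imwrite("pics/c2.png",cv2.resize(a,None,fx=3,fy=3,interpolation=2))
```

```text
(no output)
```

View pics/c1.png

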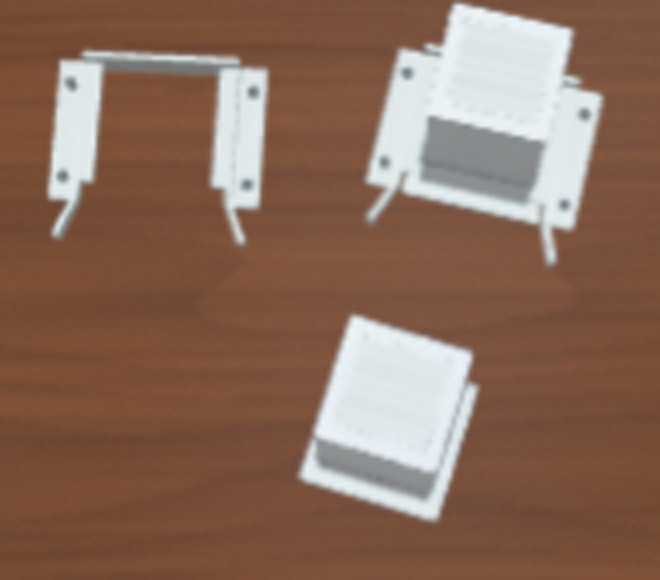

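View pics/c2.png

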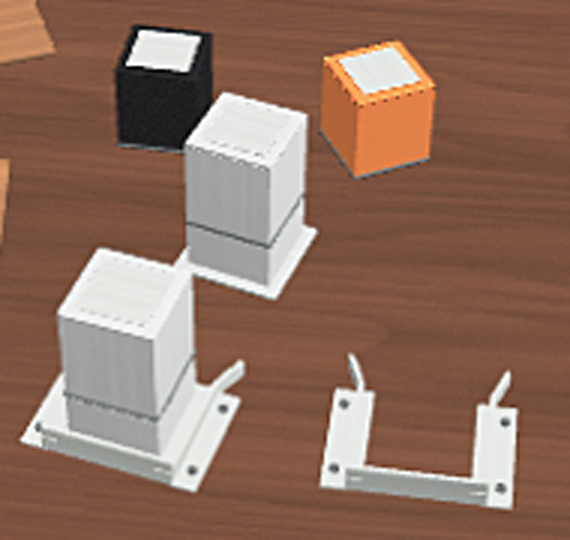

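Crop readings (c1/c2 pixel positions): lid top corners (353,315),(471,351),(435,473),(315,437). Foot plate corners (300,478),(437,521),(477,385). Lip front inner corners (93,181),(212,187). Guide tips (56,237),(241,243). I'll fit the poses from these.

```bash
cat > h.py <<'E'
import numpy as np, cv2
from bench import calibration
from scipy.optimize import least_squares
from scipy.spatial.transform import Rotation as R
C={n:calibration(n) for n in("scene","top")}
def proj(n,P):
    c=C[n];K=np.array([[c['fx'],0,c['cx']],[0,c['fy'],c['cy']],[0,0,1.]])
    return cv2.projectPoints(np.array(P,float),c['rvec'],c['tvec'],K,c['dist_coeffs'])[0][:,0]
def fit(obs,x0):
    def place(p,L):
        L=np.array(L,float);c,s=np.cos(p[2]),np.sin(p[2])
        return np.c_[p[0]+c*L[:,0]-s*L[:,1],p[1]+s*L[:,0]+c*L[:,1],L[:,2]]
    f=lambda p:np.concatenate([(proj(n,place(p,L))-np.array(q)).ravel() for n,L,q in obs])
    r=least_squares(f,x0,loss='soft_l1');return r.x,np.round(f(r.x).reshape(-1,2),1)
E
python3 - <<'E'
from h import *
c1=lambda q:[(235+(u+.5)/4-.5,140+(v+.5)/4-.5) for u,v in q]
c2=lambda q:[(230+(u+.5)/3-.5,180+(v+.5)/3-.5) for u,v in q]
sq=lambda h,z:[(h,h,z),(h,-h,z),(-h,-h,z),(-h,h,z)]
t=sq(.031,.112);f=sq(.039,.004)
# caddy: top image far-left=+x+y
r=fit([("top",t,c1([(353,315),(471,351),(435,473),(315,437)])),("top",f[1:],c1([(477,385),(437,521),(300,478)])),
 ("scene",t,c2([(270,165),(187,140),(226,93),(307,113)])),],[.5,0,-.2]);print("caddy",r[0]);print(r[1].tolist())
k=[(-.03,.0335,.0115),(-.03,-.0335,.0115),(-.061,.0485,.0115),(-.061,-.0485,.0115)]
for o in (["top"],["scene"],["top","scene"]):
    O={"top":("top",k,c1([(93,181),(212,187),(56,237),(241,243)])),"scene":("scene",k,c2([(480,405),(373,392),(509,370),(351,353)]))}
    r=fit([O[n] for n in o],[.65,.08,0]);print("rack",o,r[0]);print(r[1].tolist())
r=fit([("top",sq(.075,.008),[(408,215),(473,208),(485,273),(418,281)])],[.5,-.2,0]);print("board",r[0]);print(r[1].tolist())
E
```

```text
caddy [ 0.46623155 -0.03012831 -0.30522876]
[[-0.7, 0.2], [0.2, 0.4], [0.1, -0.0], [-0.7, -0.4], [0.0, 0.2], [-0.2, 0.0], [-0.4, 0.2], [0.2, 0.4], [-0.9, 0.7], [-1.2, -0.8], [-0.3, -0.0]]
rack ['top'] [ 0.63492019  0.09864503 -0.04671677]
[[-0.1, 0.5], [0.1, 0.1], [1.4, -0.4], [-1.2, -0.2]]
rack ['scene'] [ 0.63478168  0.09960616 -0.05482248]
[[-0.5, -0.6], [0.5, -0.2], [-1.7, 0.4], [1.9, 0.5]]
rack ['top', 'scene'] [ 0.63490136  0.09912631 -0.05001529]
[[-0.4, 0.5], [-0.2, 0.2], [1.1, -0.4], [-1.5, -0.1], [-0.9, -0.6], [0.2, -0.1], [-2.1, 0.3], [1.5, 0.6]]
board [ 0.47292763 -0.28134706  0.10951116]
[[-0.4, -0.6], [0.3, -0.8], [0.2, 0.5], [-0.1, 0.8]]
```

```bash
cat >> h.py <<'E'
def delta(p,yaw,jaw='x'):
    "shift (tool axes, units of 25mm), turn (units of 90deg, tool axes) to TCP p, tool down, jaw axis along local x/y of yaw"
    from bench import get_state
    s=get_state();T=R.from_rotvec(s['tool_rot'])
    best=None
    for k in(0,np.pi):
        a=yaw+k+(np.pi/2 if jaw=='y' else 0)
        z=np.array([np.cos(a),np.sin(a),0]);x=np.array([0,0,-1.]);y=np.cross(z,x)
        w=(T.inv()*R.from_matrix(np.c_[x,y,z])).as_rotvec()
        if best is None or np.linalg.norm(w)<np.linalg.norm(best): best=w
    print("t",round(s['time'],2),"pos",s['position'].round(4),"ft",s['ft_force'].round(1),"w",round(s['grip_width']*87,1),"q",s['joint_positions'].round(2))
    print("axes(xyz cols)",T.as_matrix().round(3).tolist())
    print("shift",(T.inv().apply(np.array(p)-s['position'])/.025).round(2),"turn",(best/(np.pi/2)).round(3),"deg",np.degrees(best).round(1))
E
python3 - <<'E'
from h import *
delta((.466,-.030,.2),-.305,'x');delta((.466,-.030,.2),-.305,'y')
t=[(.031,.031,.112),(.031,-.031,.112),(-.031,-.031,.112),(-.031,.031,.112)]
c1=lambda q:[(235+(u+.5)/4-.5,140+(v+.5)/4-.5) for u,v in q]
print("spare",fit([("top",t,c1([(455,2),(574,30),(547,138),(428,115)]))],[.63,0,-.2]))
t=[(a,b,.072) for a,b,_ in t]
print("orange",fit([("top",t,[(298,287),(311,312),(282,327),(270,305)])],[.37,.05,-.4])[0])
print("black",fit([("top",t,[(356,294),(389,294),(388,326),(354,325)])],[.37,-.05,0])[0])
E
```

```text
t 0.1 pos [0.2396 0.6037 0.2215] ft [-0.1 -0.4 -1. ] w 87.4 q [-1.18  0.32 -0.07  1.45  0.02  1.37 -0.06]
axes(xyz cols) [[-0.001, -0.929, 0.369], [-0.002, 0.369, 0.929], [-1.0, -0.0, -0.002]]
shift [  0.9  -17.77 -20.22] turn [ 0.954 -0.001  0.001] deg [85.8 -0.1  0.1]
t 0.1 pos [0.2396 0.6037 0.2215] ft [-0.1 -0.4 -1. ] w 87.4 q [-1.18  0.32 -0.07  1.45  0.02  1.37 -0.06]
axes(xyz cols) [[-0.001, -0.929, 0.369], [-0.002, 0.369, 0.929], [-1.0, -0.0, -0.002]]
shift [  0.9  -17.77 -20.22] turn [-0.046 -0.001  0.   ] deg [-4.2 -0.1  0. ]
spare (array([ 0.63186243, -0.08644654, -0.23891561]), array([[-0.1, -0. ],
       [-0.1, -0.3],
       [ 0.3,  0.8],
       [-0.1, -0.3]]))
orange [ 0.33557996  0.05407299 -1.11327628]
black [ 0.32943113 -0.1072803  -0.03535999]
```

Call:
play_rows(targets=[{"claw": 0,"linear": [0,-1,-0.8],"rotation": [0,0,0]},{"claw": 0,"linear": [0,-1,-0.8],"rotation": [0,0,0]},{"claw": 0,"linear": [0,-1,-0.8],"rotation": [0,0,0]},{"claw": 0,"linear": [0,-1,-0.8],"rotation": [0,0,0]},{"claw": 0,"linear": [0,-1,-0.8],"rotation": [0,0,0]},{"claw": 0,"linear": [0,-1,-0.8],"rotation": [0,0,0]},{"claw": 0,"linear": [0,-1,-0.8],"rotation": [0,0,0]},{"claw": 0,"linear": [0,-1,-0.8],"rotation": [0,0,0]},{"claw": 0,"linear": [0,-1,-0.8],"rotation": [0,0,0]},{"claw": 0,"linear": [0,-1,-0.8],"rotation": [0,0,0]}], newtons=50)

```text
time: 0.93
position: [0.3962, 0.3197, 0.2141]
tool_rot: [-0.941, 1.371, 0.943]
ft_force: [0.5, 0.6, -0.9]
grip_width: 0.998
```

Call:
play_rows(targets=[{"claw": 0,"linear": [0,-0.7,-1],"rotation": [0,0,0]},{"claw": 0,"linear": [0,-0.7,-1],"rotation": [0,0,0]},{"claw": 0,"linear": [0,-0.7,-1],"rotation": [0,0,0]},{"claw": 0,"linear": [0,-0.7,-1],"rotation": [0,0,0]},{"claw": 0,"linear": [0,-0.7,-1],"rotation": [0,0,0]},{"claw": 0,"linear": [0,-0.7,-1],"rotation": [0,0,0]},{"claw": 0,"linear": [0,-0.7,-1],"rotation": [0,0,0]},{"claw": 0,"linear": [0,-0.7,-1],"rotation": [0,0,0]},{"claw": 0,"linear": [0,-0.7,-1],"rotation": [0,0,0]},{"claw": 0,"linear": [0,0,0],"rotation": [0,0,0]}])

```text
time: 1.77
position: [0.4655, 0.0306, 0.2123]
tool_rot: [-0.934, 1.379, 0.933]
ft_force: [0.3, -0.5, -0.0]
grip_width: 1.003
```

```bash
python3 -c "
from h import *
delta((.466,-.030,.2),-.305,'y')"
```

```text
t 1.77 pos [0.4655 0.0306 0.2123] ft [ 0.3 -0.5 -0. ] w 87.3 q [-0.57 -0.07  0.43  1.9   0.04  1.32  1.04]
axes(xyz cols) [[-0.013, -0.932, 0.363], [-0.01, 0.363, 0.932], [-1.0, 0.009, -0.014]]
shift [ 0.51 -0.9  -2.25] turn [-0.042 -0.009 -0.006] deg [-3.8 -0.8 -0.5]
```

Call:
play_rows(targets=[{"claw": 0,"linear": [0.15,-0.3,-0.75],"rotation": [-0.042,-0.009,-0.006]},{"claw": 0,"linear": [0.15,-0.3,-0.75],"rotation": [0,0,0]},{"claw": 0,"linear": [0.15,-0.3,-0.75],"rotation": [0,0,0]},{"claw": 0,"linear": [0,0,0],"rotation": [0,0,0]}])

```text
time: 2.1
position: [0.468, -0.034, 0.1999]
tool_rot: [-0.98, 1.338, 0.982]
ft_force: [-0.1, -0.4, -0.1]
grip_width: 0.995
```

```bash
python3 -c "
from h import *
delta((.466,-.030,.06),-.305,'y')
from bench import get_image
cv2.imwrite('pics/c3.png',cv2.resize(get_image('scene')[150:350,230:430],None,fx=3,fy=3,interpolation=2))"
```

```text
t 2.1 pos [ 0.468  -0.034   0.1999] ft [-0.1 -0.4 -0.1] w 86.5 q [-0.51 -0.08  0.51  1.93  0.04  1.28  1.25]
axes(xyz cols) [[-0.0, -0.954, 0.301], [0.001, 0.301, 0.954], [-1.0, 0.001, 0.001]]
shift [5.6  0.12 0.12] turn [-0.     0.001 -0.   ] deg [-0.   0.1 -0. ]
```

View pics/c3.png

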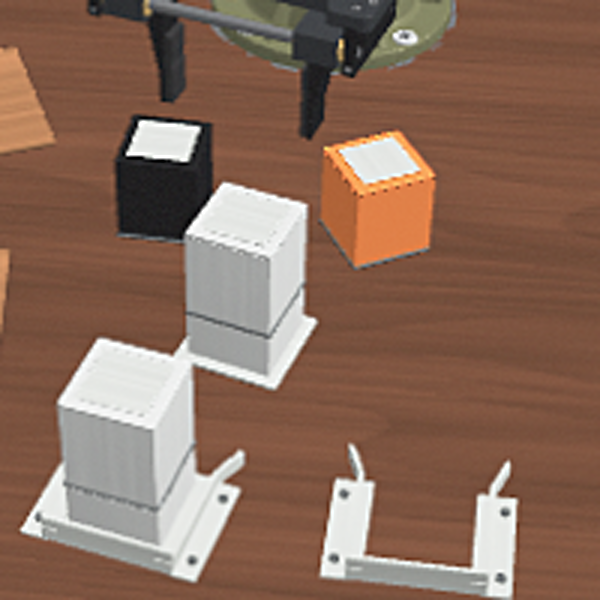

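The gripper's fingers (about (172,85) and (312,130) in this crop) straddle the caddy, as planned. Descending to grip the lid.

Call:
play_rows(targets=[{"claw": 0,"linear": [0.8,0.06,0.06],"rotation": [0,0,0]},{"claw": 0,"linear": [0.8,0.06,0.06],"rotation": [0,0,0]},{"claw": 0,"linear": [0.8,0,0],"rotation": [0,0,0]},{"claw": 0,"linear": [0.8,0,0],"rotation": [0,0,0]},{"claw": 0,"linear": [0.8,0,0],"rotation": [0,0,0]},{"claw": 0,"linear": [0.8,0,0],"rotation": [0,0,0]},{"claw": 0,"linear": [0.8,0,0],"rotation": [0,0,0]},{"claw": 0,"linear": [0,0,0],"rotation": [0,0,0]}])

```text
time: 2.82
position: [0.4672, -0.0179, 0.056]
tool_rot: [-0.984, 1.328, 0.991]
ft_force: [-1.5, -1.0, -1.2]
grip_width: 0.998
```

```bash
python3 -c "
from h import *
delta((.466,-.030,.058),-.305,'y')"
```

```text
t 2.82 pos [ 0.4672 -0.0179  0.056 ] ft [-1.5 -1.  -1.2] w 86.8 q [-0.51  0.09  0.52  2.1  -0.06  0.96  1.32]
axes(xyz cols) [[0.003, -0.956, 0.292], [0.007, 0.292, 0.956], [-1.0, -0.001, 0.007]]
shift [-0.08 -0.1  -0.48] turn [0.006 0.005 0.   ] deg [0.5 0.4 0. ]
```

Call:
play_rows(targets=[{"claw": 0,"linear": [-0.04,-0.05,-0.25],"rotation": [0.006,0.005,0]},{"claw": 0,"linear": [-0.04,-0.05,-0.23],"rotation": [0,0,0]},{"claw": 0,"linear": [0,0,0],"rotation": [0,0,0]},{"claw": 0,"linear": [0,0,0],"rotation": [0,0,0]}])

```text
time: 3.15
position: [0.467, -0.0283, 0.0602]
tool_rot: [-0.983, 1.337, 0.982]
ft_force: [-0.3, -1.1, 0.2]
grip_width: 1.001
```

```bash
python3 -c "
from h import *
delta((.466,-.030,.058),-.305,'y')"
```

```text
t 3.15 pos [ 0.467  -0.0283  0.0602] ft [-0.3 -1.1  0.2] w 87.0 q [-0.5   0.08  0.53  2.09 -0.05  0.98  1.32]
axes(xyz cols) [[0.001, -0.954, 0.299], [0.0, 0.299, 0.954], [-1.0, -0.001, 0.001]]
shift [ 0.09  0.02 -0.08] turn [0.001 0.    0.001] deg [0.1 0.  0.1]
```

Centred. Close and lift a little (2 mm).

Call:
play_rows(targets=[{"claw": 0.3,"linear": [0.06,0,-0.06],"rotation": [0,0,0]},{"claw": 1,"linear": [0,0,0],"rotation": [0,0,0]},{"claw": 1,"linear": [0,0,0],"rotation": [0,0,0]},{"claw": 1,"linear": [0,0,0],"rotation": [0,0,0]},{"claw": 1,"linear": [0,0,0],"rotation": [0,0,0]},{"claw": 1,"linear": [0,0,0],"rotation": [0,0,0]}], newtons=50)

```text
time: 3.65
position: [0.4691, -0.03, 0.0618]
tool_rot: [-0.984, 1.331, 0.978]
ft_force: [0.5, 0.1, -1.4]
grip_width: 0.713
```

```bash
python3 -c "
from h import *
from bench import get_image
cv2.imwrite('pics/top2.png',get_image('top'));cv2.imwrite('pics/sc2.png',get_image('scene'))
delta((.505,.105,.1),-.05,'y')"
```

```text
t 3.75 pos [ 0.4691 -0.0299  0.0617] ft [-0.  -0.4 -1.1] w 61.8 q [-0.5   0.08  0.53  2.09 -0.05  0.97  1.32]
axes(xyz cols) [[0.008, -0.954, 0.3], [0.002, 0.3, 0.954], [-1.0, -0.007, 0.004]]
shift [-1.51  0.23  5.58] turn [-0.162  0.002  0.005] deg [-14.6   0.2   0.4]
```

Call:
play_rows(targets=[{"claw": 1,"linear": [-0.4,0,0],"rotation": [0,0,0]},{"claw": 1,"linear": [-0.4,0,0.2],"rotation": [0,0.002,0.005]},{"claw": 1,"linear": [0,0,0.5],"rotation": [-0.03,0,0]},{"claw": 1,"linear": [0,0,0.7],"rotation": [-0.03,0,0]},{"claw": 1,"linear": [0,0,0.7],"rotation": [-0.03,0,0]},{"claw": 1,"linear": [0,0,0.7],"rotation": [-0.03,0,0]},{"claw": 1,"linear": [0,0,0.7],"rotation": [-0.03,0,0]},{"claw": 1,"linear": [0,0,0.7],"rotation": [0,0,0]},{"claw": 1,"linear": [0,0,0.4],"rotation": [0,0,0]},{"claw": 1,"linear": [0,0,0],"rotation": [0,0,0]}])

```text
time: 4.58
position: [0.4833, 0.099, 0.0779]
tool_rot: [-1.179, 1.232, 1.195]
ft_force: [-0.6, 0.9, -5.6]
grip_width: 0.71
```

```bash
python3 -c "
from h import *
delta((.518,.105,.082),-.05,'y')"
```

```text
t 4.58 pos [0.4833 0.099  0.0779] ft [-0.6  0.9 -5.6] w 61.8 q [-0.63  0.12  0.4   2.01 -0.06  1.03  1.34]
axes(xyz cols) [[-0.012, -0.999, 0.032], [0.002, 0.032, 0.999], [-1.0, 0.012, 0.001]]
shift [-0.18 -1.38  0.28] turn [ 0.012  0.001 -0.008] deg [ 1.   0.1 -0.7]
```

Caddy hangs from the lid (−5.6 N). Correct to the pre-mouth pose, square it up.

Call:
play_rows(targets=[{"claw": 1,"linear": [-0.1,-0.5,0.14],"rotation": [0.012,0.001,-0.008]},{"claw": 1,"linear": [-0.05,-0.5,0.14],"rotation": [0,0,0]},{"claw": 1,"linear": [0,-0.35,0],"rotation": [0,0,0]},{"claw": 1,"linear": [0,0,0],"rotation": [0,0,0]},{"claw": 1,"linear": [0,0,0],"rotation": [0,0,0]}])

```text
time: 5.0
position: [0.5198, 0.1045, 0.0806]
tool_rot: [-1.176, 1.235, 1.17]
ft_force: [-0.3, -0.4, -4.6]
grip_width: 0.713
```

```bash
python3 -c "
from h import *
from bench import get_image
a=get_image('top');b=get_image('scene')
cv2.imwrite('pics/top3.png',a);cv2.imwrite('pics/sc3.png',b)
A=cv2.resize(a[140:270,230:330],None,fx=4,fy=4,interpolation=2);B=cv2.resize(b[220:350,310:410],None,fx=4,fy=4,interpolation=2)
cv2.imwrite('pics/c4.png',np.hstack([A,B]))
delta((.518,.105,.0637),-.05,'y')"
```

```text
t 5.1 pos [0.5195 0.1043 0.0806] ft [-0.6 -0.8 -4.3] w 61.6 q [-0.62  0.19  0.41  1.93 -0.08  1.04  1.34]
axes(xyz cols) [[0.001, -0.999, 0.05], [-0.004, 0.05, 0.999], [-1.0, -0.001, -0.004]]
shift [0.68 0.06 0.03] turn [-0.    -0.002  0.001] deg [-0.  -0.2  0.1]
```

View pics/c4.png

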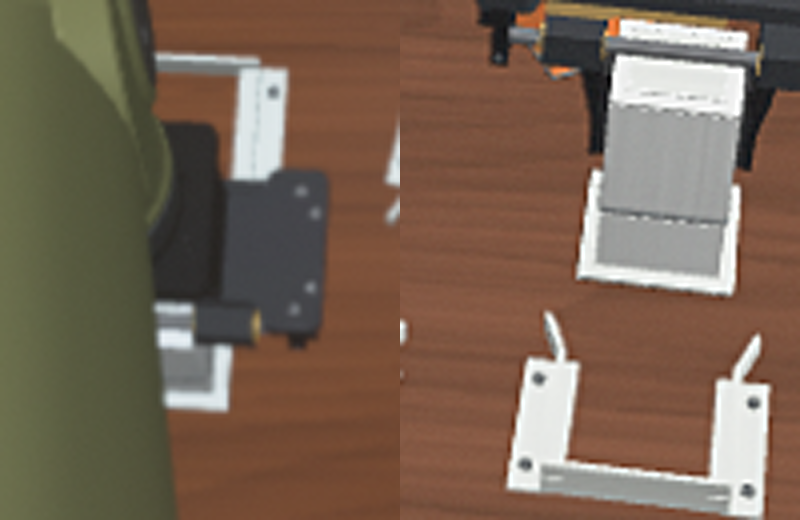

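The caddy hangs square ahead of the mouth; plate corners in the right panel: front (578,277),(733,295), back (593,172),(740,183). Fit its pose relative to the tool.

```bash
python3 -c "
from h import *
q=[(310+(u-400+.5)/4-.5,220+(v+.5)/4-.5) for u,v in [(733,295),(578,277),(740,183)]]
for z in(.019,.023):
  print(fit([('scene',[(.039,.039,z),(.039,-.039,z),(-.039,.039,z)],q)],[.515,.105,-.05]))
k=[(-.03,.0335,.0115),(-.03,-.0335,.0115),(-.061,.0485,.0115),(-.061,-.0485,.0115)]
q=[(310+(u-400+.5)/4-.5,220+(v+.5)/4-.5) for u,v in [(715,380),(578,361),(758,337),(548,315)]]
print(fit([('scene',k,q)],[.635,.1,-.05]))
"
```

```text
(array([ 0.51497264,  0.10457473, -0.04173174]), array([[ 0.3, -0.6],
       [-0.1, -0.1],
       [-0.1,  0.9]]))
(array([ 0.51904779,  0.104274  , -0.04038905]), array([[ 0.4, -0.6],
       [-0.3, -0.1],
       [-0.1,  0.8]]))
(array([ 0.63575898,  0.09832075, -0.06333597]), array([[ 0.2, -0.1],
       [-0.2,  0.5],
       [-1.9, -0. ],
       [ 1.5, -0.3]]))
```

Call:
play_rows(targets=[{"claw": 1,"linear": [0.25,0,0.02],"rotation": [0,0,0]},{"claw": 1,"linear": [0.25,0,0.02],"rotation": [0,0,0]},{"claw": 1,"linear": [0.15,0,0],"rotation": [0,0,0]},{"claw": 1,"linear": [0,0,0],"rotation": [0,0,0]},{"claw": 1,"linear": [0,0,0],"rotation": [0,0,0]}])

```text
time: 5.52
position: [0.5184, 0.1039, 0.0627]
tool_rot: [-1.173, 1.236, 1.169]
ft_force: [-0.2, 0.1, 0.0]
grip_width: 0.707
```

```bash
python3 -c "
from h import *
delta((.575,.1025,.0635),-.053,'y')"
```

```text
t 5.52 pos [0.5184 0.1039 0.0627] ft [-0.2  0.1  0. ] w 61.5 q [-0.62  0.21  0.4   1.95 -0.09  1.    1.35]
axes(xyz cols) [[0.0, -0.999, 0.052], [-0.003, 0.052, 0.999], [-1.0, -0.0, -0.003]]
shift [-0.03 -2.26  0.06] turn [ 0.    -0.002  0.   ] deg [ 0.  -0.2  0. ]
```

Call:
play_rows(targets=[{"claw": 1,"linear": [-0.07,0,0.03],"rotation": [0,0,0]},{"claw": 1,"linear": [0,-0.35,0.02],"rotation": [0,0,0]},{"claw": 1,"linear": [0,-0.4,0.01],"rotation": [0,0,0]},{"claw": 1,"linear": [0,-0.4,0],"rotation": [0,0,0]},{"claw": 1,"linear": [0,-0.4,0],"rotation": [0,0,0]},{"claw": 1,"linear": [0,0,0],"rotation": [0,0,0]}])

```text
time: 6.02
position: [0.5616, 0.1039, 0.0648]
tool_rot: [-1.175, 1.234, 1.169]
ft_force: [-0.4, 0.3, -4.6]
grip_width: 0.711
```

```bash
python3 -c "
from h import *
delta((.60,.101,.0645),-.053,'y')"
```

```text
t 6.02 pos [0.5616 0.1039 0.0648] ft [-0.4  0.3 -4.6] w 61.8 q [-0.58  0.3   0.41  1.84 -0.13  1.03  1.4 ]
axes(xyz cols) [[0.002, -0.999, 0.051], [-0.003, 0.051, 0.999], [-1.0, -0.002, -0.003]]
shift [ 0.01 -1.54 -0.04] turn [ 0.001 -0.002  0.001] deg [ 0.1 -0.2  0.1]
```

Call:
play_rows(targets=[{"claw": 1,"linear": [0,-0.3,-0.02],"rotation": [0,0,0]},{"claw": 1,"linear": [0,-0.3,-0.02],"rotation": [0,0,0]},{"claw": 1,"linear": [0,-0.3,0],"rotation": [0,0,0]},{"claw": 1,"linear": [0,-0.3,0],"rotation": [0,0,0]},{"claw": 1,"linear": [0,-0.3,0],"rotation": [0,0,0]},{"claw": 1,"linear": [0,0,0],"rotation": [0,0,0]}])

```text
time: 6.52
position: [0.6037, 0.1003, 0.0639]
tool_rot: [-1.175, 1.235, 1.169]
ft_force: [0.6, 0.1, -4.5]
grip_width: 0.709
```

```bash
python3 -c "
from h import *
delta((.636,.099,.064),-.053,'y')"
```

```text
t 6.52 pos [0.6037 0.1003 0.0639] ft [ 0.6  0.1 -4.5] w 61.7 q [-0.55  0.38  0.41  1.74 -0.17  1.05  1.44]
axes(xyz cols) [[0.001, -0.999, 0.051], [-0.004, 0.051, 0.999], [-1.0, -0.001, -0.004]]
shift [-0.   -1.29  0.01] turn [ 0.001 -0.003  0.001] deg [ 0.1 -0.2  0.1]
```

Sliding free under the lips with no contact. Go on to near home.

Call:
play_rows(targets=[{"claw": 1,"linear": [0,-0.3,0],"rotation": [0,0,0]},{"claw": 1,"linear": [0,-0.3,0],"rotation": [0,0,0]},{"claw": 1,"linear": [0,-0.25,0],"rotation": [0,0,0]},{"claw": 1,"linear": [0.02,-0.15,0],"rotation": [0,0,0]},{"claw": 1,"linear": [0.02,-0.1,0],"rotation": [0,0,0]},{"claw": 1,"linear": [0,0,0],"rotation": [0,0,0]}])

```text
time: 7.02
position: [0.6325, 0.0992, 0.0637]
tool_rot: [-1.173, 1.238, 1.173]
ft_force: [-0.2, -0.2, -5.4]
grip_width: 0.707
```

```bash
python3 -c "
from h import *
delta((.636,.099,.0625),-.053,'y')"
```

```text
t 7.02 pos [0.6325 0.0992 0.0637] ft [-0.2 -0.2 -5.4] w 61.5 q [-0.52  0.44  0.4   1.66 -0.19  1.08  1.46]
axes(xyz cols) [[-0.003, -0.999, 0.051], [-0.003, 0.051, 0.999], [-1.0, 0.003, -0.003]]
shift [ 0.05 -0.14 -0.  ] turn [ 0.001 -0.002 -0.002] deg [ 0.1 -0.2 -0.2]
```

Call:
play_rows(targets=[{"claw": 1,"linear": [0,-0.12,0],"rotation": [0,0,0]},{"claw": 1,"linear": [0,-0.12,0],"rotation": [0,0,0]},{"claw": 1,"linear": [0,-0.1,0],"rotation": [0,0,0]}])

```text
time: 7.27
position: [0.6406, 0.0991, 0.0637]
tool_rot: [-1.172, 1.238, 1.174]
ft_force: [-2.2, 0.8, -1.7]
grip_width: 0.706
```

Call:
play_rows(targets=[{"claw": 1,"linear": [0,-0.1,0],"rotation": [0,0,0]},{"claw": 1,"linear": [0,-0.1,0],"rotation": [0,0,0]}])

```text
time: 7.43
position: [0.6421, 0.0991, 0.064]
tool_rot: [-1.167, 1.245, 1.181]
ft_force: [-9.7, -0.3, 6.4]
grip_width: 0.708
```

```bash
python3 -c "
from h import *
delta((.636,.099,.0625),-.053,'y')
from bench import get_image
b=get_image('scene')
cv2.imwrite('pics/c5.png',cv2.resize(b[240:355,320:420],None,fx=5,fy=5,interpolation=2))"
```

```text
t 7.43 pos [0.6421 0.0991 0.064 ] ft [-9.7 -0.3  6.4] w 61.6 q [-0.51  0.47  0.4   1.63 -0.2   1.11  1.47]
axes(xyz cols) [[-0.014, -0.999, 0.05], [-0.002, 0.05, 0.999], [-1.0, 0.014, -0.003]]
shift [ 0.06  0.24 -0.02] turn [ 0.002 -0.002 -0.009] deg [ 0.2 -0.2 -0.8]
```

View pics/c5.png

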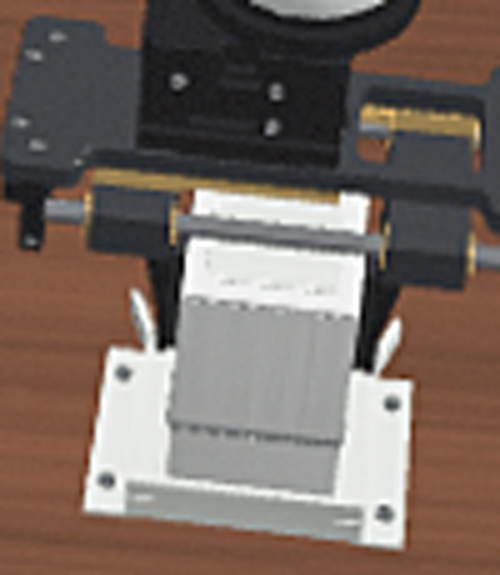

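The base sits against the back stop, framed by both runners (stop at (240,510) in the crop). Level the tool, relax the push and hold.

Call:
play_rows(targets=[{"claw": 1,"linear": [0,0.03,0],"rotation": [0.002,-0.002,-0.009]},{"claw": 1,"linear": [0.02,0,0],"rotation": [0,0,0]},{"claw": 1,"linear": [0,0,0],"rotation": [0,0,0]},{"claw": 1,"linear": [0,0,0],"rotation": [0,0,0]},{"claw": 1,"linear": [0,0,0],"rotation": [0,0,0]}])

```text
time: 7.9
position: [0.6411, 0.0992, 0.0635]
tool_rot: [-1.169, 1.234, 1.17]
ft_force: [-1.5, 0.5, -1.1]
grip_width: 0.705
```

```bash
python3 -c "
from h import *
delta((.642,.099,.0625),-.053,'y')"
```

```text
t 7.9 pos [0.6411 0.0992 0.0635] ft [-1.5  0.5 -1.1] w 61.3 q [-0.51  0.45  0.4   1.64 -0.2   1.09  1.47]
axes(xyz cols) [[-0.0, -0.999, 0.054], [0.0, 0.054, 0.999], [-1.0, 0.0, 0.0]]
shift [ 0.04 -0.04 -0.01] turn [-0.  0. -0.] deg [-0.  0. -0.]
```

Home and level. Draw the lid up.

Call:
play_rows(targets=[{"claw": 1,"linear": [-0.25,0,0],"rotation": [0,0,0]},{"claw": 1,"linear": [-0.3,0,0],"rotation": [0,0,0]},{"claw": 1,"linear": [-0.3,0,0],"rotation": [0,0,0]}], newtons=55)

```text
time: 8.15
position: [0.6382, 0.099, 0.0803]
tool_rot: [-1.168, 1.241, 1.174]
ft_force: [1.2, 0.2, -12.1]
grip_width: 0.711
```

```bash
python3 -c "
from h import *
delta((.6411,.0992,.135),-.053,'y')"
```

```text
t 8.15 pos [0.6382 0.099  0.0803] ft [  1.2   0.2 -12.1] w 61.8 q [-0.51  0.44  0.41  1.63 -0.19  1.12  1.46]
axes(xyz cols) [[-0.008, -0.999, 0.053], [-0.002, 0.053, 0.999], [-1.0, 0.007, -0.002]]
shift [-2.19 -0.1   0.01] turn [-0.    -0.002 -0.005] deg [-0.  -0.1 -0.4]
```

Call:
play_rows(targets=[{"claw": 1,"linear": [-0.3,-0.1,0],"rotation": [0,0,-0.005]},{"claw": 1,"linear": [-0.3,-0.04,0],"rotation": [0,0,0]},{"claw": 1,"linear": [-0.3,-0.03,0],"rotation": [0,0,0]},{"claw": 1,"linear": [-0.3,-0.03,0],"rotation": [0,0,0]}])

```text
time: 8.48
position: [0.6397, 0.099, 0.1088]
tool_rot: [-1.169, 1.243, 1.174]
ft_force: [-1.0, 1.8, -13.2]
grip_width: 0.706
```

```bash
python3 -c "
from h import *
delta((.6411,.0992,.14),-.053,'y')"
```

```text
t 8.48 pos [0.6397 0.099  0.1088] ft [ -1.    1.8 -13.2] w 61.4 q [-0.52  0.41  0.41  1.6  -0.17  1.17  1.45]
axes(xyz cols) [[-0.008, -0.999, 0.053], [-0.004, 0.053, 0.999], [-1.0, 0.008, -0.004]]
shift [-1.25 -0.05  0.01] turn [ 0.    -0.003 -0.005] deg [ 0.  -0.3 -0.5]
```

Call:
play_rows(targets=[{"claw": 1,"linear": [-0.25,-0.05,0],"rotation": [0,-0.003,-0.005]},{"claw": 1,"linear": [-0.25,-0.02,0],"rotation": [0,0,0]},{"claw": 1,"linear": [-0.25,-0.02,0],"rotation": [0,0,0]},{"claw": 1,"linear": [-0.25,0,0],"rotation": [0,0,0]},{"claw": 1,"linear": [-0.25,0,0],"rotation": [0,0,0]},{"claw": 1,"linear": [-0.4,0,0],"rotation": [0,0,0]},{"claw": 1,"linear": [-0.4,0,0],"rotation": [0,0,0]},{"claw": 1,"linear": [0,0,0],"rotation": [0,0,0]}])

```text
time: 9.15
position: [0.6527, 0.0981, 0.1813]
tool_rot: [-1.178, 1.208, 1.151]
ft_force: [1.4, -1.0, -0.5]
grip_width: 0.71
```

```bash
python3 -c "
from h import *
delta((.473,-.281,.18),-.305,'y')
delta((.473,-.281,.18),.11-np.pi/2,'x')
from bench import get_image
b=get_image('scene')
cv2.imwrite('pics/c6.png',cv2.resize(b[200:355,300:430],None,fx=4,fy=4,interpolation=2))"
```

```text
t 9.15 pos [0.6527 0.0981 0.1813] ft [ 1.4 -1.  -0.5] w 61.7 q [-0.52  0.35  0.43  1.53 -0.15  1.26  1.44]
axes(xyz cols) [[0.03, -0.998, 0.054], [0.006, 0.055, 0.998], [-1.0, -0.029, 0.007]]
shift [ -0.25   6.35 -15.53] turn [0.159 0.007 0.018] deg [14.3  0.6  1.6]
t 9.15 pos [0.6527 0.0981 0.1813] ft [ 1.4 -1.  -0.5] w 61.7 q [-0.52  0.35  0.43  1.53 -0.15  1.26  1.44]
axes(xyz cols) [[0.03, -0.998, 0.054], [0.006, 0.055, 0.998], [-1.0, -0.029, 0.007]]
shift [ -0.25   6.35 -15.53] turn [-0.105  0.003  0.019] deg [-9.4  0.3  1.7]
```

View pics/c6.png

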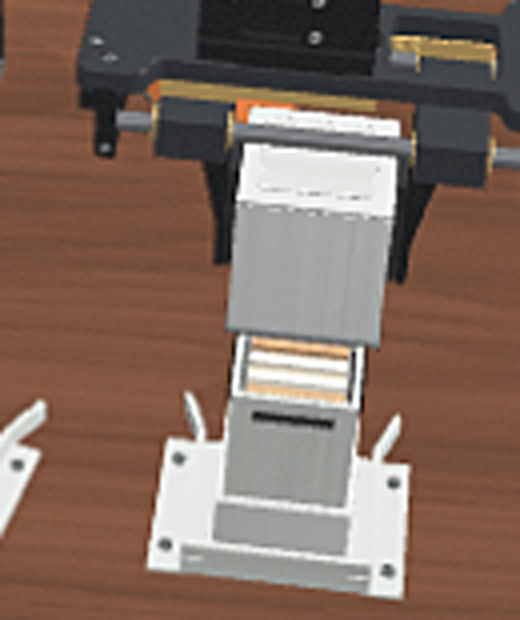

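The lid is clear: sachets are visible at (300,370) and the base is still between the runners against the stop. Carry the lid to the far board.

Call:
play_rows(targets=[{"claw": 1,"linear": [-0.1,0.3,-0.3],"rotation": [0,0.005,0.019]},{"claw": 1,"linear": [-0.1,0.4,-0.6],"rotation": [0,0,0]},{"claw": 1,"linear": [-0.1,0.4,-0.8],"rotation": [0,0,0]},{"claw": 1,"linear": [0,0.4,-0.8],"rotation": [0,0,0]},{"claw": 1,"linear": [0,0.4,-0.8],"rotation": [0,0,0]},{"claw": 1,"linear": [0,0.4,-0.8],"rotation": [0,0,0]},{"claw": 1,"linear": [0,0.4,-0.8],"rotation": [0,0,0]},{"claw": 1,"linear": [0,0.4,-0.8],"rotation": [0,0,0]},{"claw": 1,"linear": [0,0.4,-0.8],"rotation": [0,0,0]},{"claw": 1,"linear": [0,0.3,-0.6],"rotation": [0,0,0]}])

```text
time: 10.03
position: [0.5444, -0.0747, 0.1853]
tool_rot: [-1.174, 1.232, 1.181]
ft_force: [-0.4, -0.3, -1.1]
grip_width: 0.706
```

```bash
python3 -c "
from h import *
delta((.473,-.281,.18),-.053,'y')"
```

```text
t 10.03 pos [ 0.5444 -0.0747  0.1853] ft [-0.4 -0.3 -1.1] w 61.4 q [-0.39  0.14  0.52  1.77 -0.07  1.26  1.68]
axes(xyz cols) [[-0.004, -0.999, 0.043], [0.001, 0.043, 0.999], [-1.0, 0.004, 0.001]]
shift [ 0.21  2.49 -8.37] turn [ 0.006  0.001 -0.003] deg [ 0.5  0.1 -0.2]
```

Call:
play_rows(targets=[{"claw": 1,"linear": [0,0.25,-0.8],"rotation": [0,0,0]},{"claw": 1,"linear": [0,0.25,-0.8],"rotation": [0,0,0]},{"claw": 1,"linear": [0,0.25,-0.8],"rotation": [0,0,0]},{"claw": 1,"linear": [0,0.25,-0.8],"rotation": [0,0,0]},{"claw": 1,"linear": [0,0.25,-0.8],"rotation": [0,0,0]},{"claw": 1,"linear": [0,0.25,-0.8],"rotation": [0,0,0]},{"claw": 1,"linear": [0,0.25,-0.8],"rotation": [0,0,0]},{"claw": 1,"linear": [0,0.25,-0.8],"rotation": [0,0,0]},{"claw": 1,"linear": [0,0.1,-0.6],"rotation": [0,0,0]},{"claw": 1,"linear": [0,0,0],"rotation": [0,0,0]}])

```text
time: 10.87
position: [0.4774, -0.2584, 0.1842]
tool_rot: [-1.171, 1.232, 1.179]
ft_force: [-0.9, -0.2, -0.6]
grip_width: 0.709
```

```bash
python3 -c "
from h import *
delta((.473,-.281,.1),-.053,'y')"
```

```text
t 10.87 pos [ 0.4774 -0.2584  0.1842] ft [-0.9 -0.2 -0.6] w 61.7 q [-0.17  0.13  0.67  1.79 -0.09  1.26  2.05]
axes(xyz cols) [[-0.004, -0.999, 0.046], [0.002, 0.046, 0.999], [-1.0, 0.004, 0.002]]
shift [ 3.37  0.12 -0.92] turn [ 0.004  0.001 -0.003] deg [ 0.4  0.1 -0.2]
```

Call:
play_rows(targets=[{"claw": 1,"linear": [0.3,0.06,-0.45],"rotation": [0.004,0.001,-0.003]},{"claw": 1,"linear": [0.6,0.06,-0.45],"rotation": [0,0,0]},{"claw": 1,"linear": [0.7,0,-0.05],"rotation": [0,0,0]},{"claw": 1,"linear": [0.7,0,-0.05],"rotation": [0,0,0]},{"claw": 1,"linear": [0.7,0,-0.05],"rotation": [0,0,0]},{"claw": 1,"linear": [0.7,0,-0.05],"rotation": [0,0,0]},{"claw": 1,"linear": [0.7,0,0],"rotation": [0,0,0]},{"claw": 1,"linear": [0.5,0,0],"rotation": [0,0,0]},{"claw": 1,"linear": [0,0,0],"rotation": [0,0,0]},{"claw": 1,"linear": [0,0,0],"rotation": [0,0,0]}])

```text
time: 11.7
position: [0.4757, -0.2811, 0.0515]
tool_rot: [-1.174, 1.226, 1.175]
ft_force: [1.3, -0.4, -1.6]
grip_width: 0.71
```

```bash
python3 -c "
from h import *
delta((.473,-.281,.030),-.053,'y')
from bench import get_image
b=get_image('scene')
cv2.imwrite('pics/c7.png',cv2.resize(b[170:320,140:300],None,fx=4,fy=4,interpolation=2))"
```

```text
t 11.7 pos [ 0.4757 -0.2811  0.0515] ft [ 1.3 -0.4 -1.6] w 61.8 q [-0.08  0.31  0.66  1.91 -0.23  1.    2.2 ]
axes(xyz cols) [[0.002, -0.999, 0.046], [0.003, 0.046, 0.999], [-1.0, -0.002, 0.003]]
shift [ 0.86  0.11 -0.  ] turn [0.005 0.002 0.001] deg [0.4 0.2 0.1]
```

View pics/c7.png

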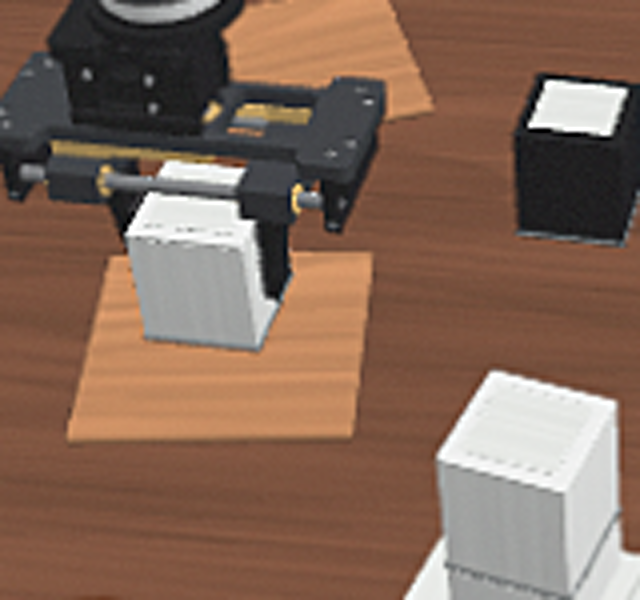

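The lid hangs about 20 mm above the middle of the board (rim corner at (262,348)). Lower it slowly.

Call:
play_rows(targets=[{"claw": 1,"linear": [0.25,0.03,0],"rotation": [0.004,0.002,0]},{"claw": 1,"linear": [0.25,0.03,0],"rotation": [0,0,0]},{"claw": 1,"linear": [0.15,0,0],"rotation": [0,0,0]},{"claw": 1,"linear": [0.05,0,0],"rotation": [0,0,0]},{"claw": 1,"linear": [0,0,0],"rotation": [0,0,0]}])

```text
time: 12.17
position: [0.4767, -0.2808, 0.0352]
tool_rot: [-1.176, 1.228, 1.166]
ft_force: [-0.1, -0.3, -1.9]
grip_width: 0.709
```

Call:
play_rows(targets=[{"claw": 1,"linear": [0.08,0,0],"rotation": [0,0,0]},{"claw": 1,"linear": [0.06,0,0],"rotation": [0,0,0]},{"claw": 1,"linear": [0.04,0,0],"rotation": [0,0,0]},{"claw": 1,"linear": [0,0,0],"rotation": [0,0,0]}])

```text
time: 12.5
position: [0.4774, -0.2813, 0.031]
tool_rot: [-1.177, 1.227, 1.164]
ft_force: [-0.1, 0.4, -0.7]
grip_width: 0.709
```

Call:
play_rows(targets=[{"claw": 1,"linear": [0.06,0,0],"rotation": [0,0,0]},{"claw": 1,"linear": [0.05,0,0],"rotation": [0,0,0]}])

```text
time: 12.67
position: [0.4778, -0.2816, 0.0298]
tool_rot: [-1.177, 1.226, 1.164]
ft_force: [-5.8, 2.5, 16.3]
grip_width: 0.707
```

```bash
python3 -c "
from h import *
delta((.473,-.281,.030),-.053,'y')"
```

```text
t 12.67 pos [ 0.4778 -0.2816  0.0298] ft [-5.8  2.5 16.3] w 61.5 q [-0.07  0.34  0.65  1.92 -0.25  0.95  2.21]
axes(xyz cols) [[0.01, -0.999, 0.051], [-0.001, 0.051, 0.999], [-1.0, -0.01, -0.0]]
shift [-0.01  0.19  0.01] turn [ 0.001 -0.     0.006] deg [ 0.1 -0.   0.6]
```

Firm contact with the board (16 N). Ease off slightly, level, then open.

Call:
play_rows(targets=[{"claw": 1,"linear": [-0.02,0,0],"rotation": [0,0,0.005]},{"claw": 1,"linear": [0,0,0],"rotation": [0,0,0]},{"claw": 0.15,"linear": [0,0,0],"rotation": [0,0,0]},{"claw": 0,"linear": [0,0,0],"rotation": [0,0,0]},{"claw": 0,"linear": [0,0,0],"rotation": [0,0,0]},{"claw": 0,"linear": [0,0,0],"rotation": [0,0,0]},{"claw": 0,"linear": [0,0,0],"rotation": [0,0,0]}])

```text
time: 13.25
position: [0.4787, -0.2821, 0.031]
tool_rot: [-1.174, 1.231, 1.168]
ft_force: [-0.3, 0.6, -1.1]
grip_width: 0.97
```

```bash
python3 -c "
from h import *
delta((.477,-.2816,.2),-.053,'y')"
```

```text
t 13.25 pos [ 0.4787 -0.2821  0.031 ] ft [-0.3  0.6 -1.1] w 84.3 q [-0.07  0.34  0.65  1.92 -0.25  0.96  2.21]
axes(xyz cols) [[0.004, -0.999, 0.051], [-0.001, 0.051, 0.999], [-1.0, -0.004, -0.001]]
shift [-6.76  0.04  0.01] turn [ 0.001 -0.001  0.002] deg [ 0.1 -0.1  0.2]
```

Call:
play_rows(targets=[{"claw": 0,"linear": [-0.4,0,0],"rotation": [0,0,0]},{"claw": 0,"linear": [-0.4,0,0],"rotation": [0,0,0]},{"claw": 0,"linear": [-0.4,0,0],"rotation": [0,0,0]},{"claw": 0,"linear": [0,0,0],"rotation": [0,0,0]}])

```text
time: 13.58
position: [0.4782, -0.2823, 0.0639]
tool_rot: [-1.173, 1.232, 1.168]
ft_force: [0.4, -0.2, 0.4]
grip_width: 1.0
```

```bash
python3 -c "
from h import *
delta((.4785,-.282,.2),-.053,'y')"
```

```text
t 13.58 pos [ 0.4782 -0.2823  0.0639] ft [ 0.4 -0.2  0.4] w 87.0 q [-0.09  0.3   0.67  1.89 -0.21  1.02  2.18]
axes(xyz cols) [[0.003, -0.999, 0.052], [-0.001, 0.052, 0.999], [-1.0, -0.003, -0.001]]
shift [-5.45 -0.03  0.01] turn [ 0.001 -0.001  0.002] deg [ 0.1 -0.1  0.2]
```

Call:
play_rows(targets=[{"claw": 0,"linear": [-0.5,0,0],"rotation": [0,0,0]},{"claw": 0,"linear": [-0.5,0,0],"rotation": [0,0,0]},{"claw": 0,"linear": [-0.6,0,0],"rotation": [0,0,0]},{"claw": 0,"linear": [-0.7,0,0],"rotation": [0,0,0]},{"claw": 0,"linear": [-0.7,0,0],"rotation": [0,0,0]},{"claw": 0,"linear": [-0.7,0.3,0],"rotation": [0,0,0]},{"claw": 0,"linear": [0,0.3,-0.6],"rotation": [0,0,0]},{"claw": 0,"linear": [0,0,-0.6],"rotation": [0,0,0]},{"claw": 0,"linear": [0,0,-0.6],"rotation": [0,0,0]},{"claw": 0,"linear": [0,0,0],"rotation": [0,0,0]}])

```text
time: 14.42
position: [0.4622, -0.3283, 0.1741]
tool_rot: [-1.182, 1.224, 1.16]
ft_force: [-1.0, -0.1, -0.4]
grip_width: 1.001
```

```bash
python3 -c "
from h import *
from bench import get_image
b=get_image('scene');a=get_image('top')
A=cv2.resize(b[170:370,130:430],(800,533),interpolation=2)
cv2.imwrite('pics/c8.png',A);cv2.imwrite('pics/top8.png',a)
delta((.4785,-.282,.2),-.053,'y')"
```

```text
t 14.52 pos [ 0.4631 -0.3253  0.1734] ft [ 0.   0.1 -0.1] w 87.3 q [-0.07  0.19  0.72  1.76 -0.14  1.23  2.21]
axes(xyz cols) [[0.014, -0.999, 0.047], [-0.001, 0.047, 0.999], [-1.0, -0.014, -0.0]]
shift [-1.06 -0.55  1.76] turn [ 0.004 -0.     0.009] deg [ 0.3 -0.   0.8]
```

View pics/c8.png

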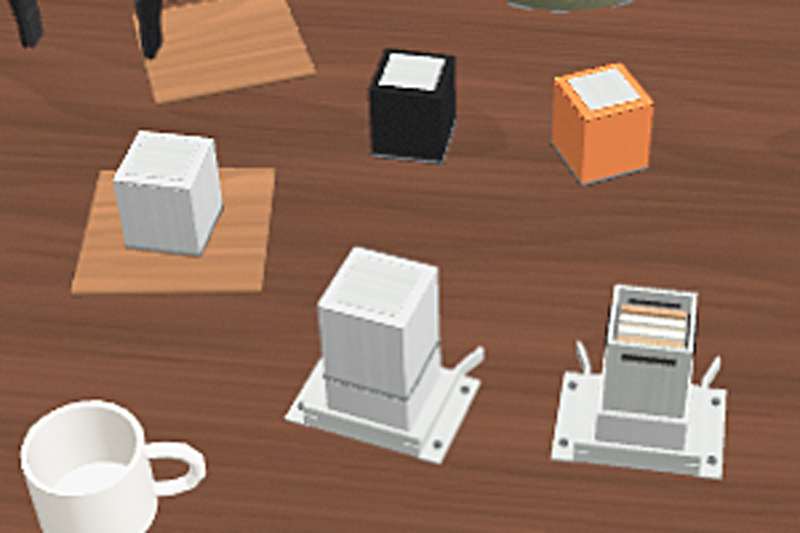

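The lid stands on the board, base in the rack and sachets showing. A numeric check of both poses before handing in.

```bash
python3 -c "
from h import *
g=lambda q:[(130+u*3/8-.3,170+v*3/8-.3) for u,v in q]
s=lambda h,z:[(h,h,z),(h,-h,z),(-h,-h,z),(-h,h,z)]
print('base',fit([('scene',s(.028,.106),g([(692,352),(606,343),(617,285),(698,293)]))],[.635,.1,-.05]))
print('lid',fit([('scene',s(.031,.08),g([(198,188),(114,182),(143,131),(216,139)]))],[.475,-.28,-.05]))
"
```

```text
base (array([ 0.63613149,  0.10005203, -0.06869167]), array([[ 0.1,  0.3],
       [ 0.3, -0.2],
       [-0.4, -0.4],
       [-0. ,  0.3]]))
lid (array([ 0.47739461, -0.27660117, -0.02385379]), array([[-1. ,  0.2],
       [ 1.3, -0.2],
       [-0.5,  0.3],
       [ 0.4, -0.3]]))
```

Base is within about 1–2 mm of the fitted home, and the lid within about 6 mm of the board centre.

```bash
python3 -c "
from bench import close_job
print(close_job())"
```

```text
the job is handed in; nothing more can be done
None
```

I slid the caddy home under the rack's lips with its lid on and drew the lid straight up. I then stood the lid open side down on the far board and handed the job in at about 14.5 s of the 51 s allowed. `close_job()` gave no verdict.

Last checks, from one scene picture taken after the gripper had let go and moved clear:

- **Base:** it measures about 1–2 mm from the rack's fitted home point, upright between the runners.
- **Lid:** it stands upright on the board, about 6 mm from the board's centre.
- **Bystanders:** the spare caddy and the cup look undisturbed. The cream jug was outside this picture and I did not look at it again, but the arm only passed high over that area.
- **Forces:** the largest I saw was 16 N, when setting the lid down. The pull-off took about 13 N.

Three things did not go exactly as planned:

- On the first descent the tool drifted 12 mm sideways, with only about 2 N on the wrist, and I corrected it before gripping.
- The tool stopped about 5 mm further forward than the fitted home when the caddy met the back stop. The final picture agrees with home, so this was most likely the lid held off-centre or the tool giving slightly under the push.
- When the seal let go, the tool swung about 12 mm forward and tilted under 2 degrees; the base stayed in place.

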